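# Reset a telescopic model cradle and lay a chassis in it

## Robot

A 7-joint arm with a two-finger parallel gripper is mounted at the origin on the work surface. World frame = base frame: x ahead of the robot, y to its left, z up, the work surface at z = 0. Lengths are in m, angles in rad, forces in N, time in s.
With the tool pointing down it reaches from about 0.425 to 0.825 m from the base axis. Payload 3.6 kg.
Tool frame: the origin (TCP) lies on the mounting face of the last link; the fingertips stand 173 mm ahead of it and the grasp point (between the pads) lies 155 mm ahead of it (bot.finger_overhang is the distance from the TCP to the fingertips, in m); z points along the fingers, y is the direction in which the jaws open and shut (so a half turn about z gives the same grasp; the last joint's range is limited). The gripper opens to 85 mm and grips with 20 to 120 N. Pads are 22 mm wide; open, the fingers measure 114 mm over their backs; the gripper's body (76 mm by 85 mm) begins 54 mm behind the grasp point. The pads swing forward as they close: fully open they stand 13 mm farther back than shut.
Start: joints at [-1.264, 0.615, -0.013, 1.423, 0.008, 1.103, -0.04], TCP at [0.212, 0.614, 0.405] pointing down, gripper open.
Joint ranges: [-3.12, 3.12], [-0.3, 2.06], [-1.34, 1.32], [0.26, 2.42], [-1.36, 4.5], [0.01, 1.98], [-2.84, 2.84]. Speed limits (rad/s): [2.79, 2.79, 3.14, 3.14, 3.14, 3.14, 3.14].

## Interface

Orientations are given as a unit quaternion [w, x, y, z].
In Python, from cell import bot, capture, calibration, ticket gives the robot as it stands. The module is installed in compiled form; this text tells all that it offers.
- The arm moves only by the tool arm_command, never from a script. Its argument "series" is a list of rows, each an object of numbers: "tx", "ty", "tz": the shift along the tool's x, y, z in m; "rx", "ry", "rz": the turn, a rotation vector about the tool's x, y, z in rad; "jaw": the opening, from 0 (shut) to 1 (fully open). A call has 1 to 20 rows; each row is the pose to reach, as a shift and turn from the pose commanded when the call began, along the tool's axes at that moment; what a row does not reach only later rows make up. A row lasts 1/12 s, in which the tool goes at most 41.7 mm and 7.16 degrees, less where a joint would pass 70% of its speed; a pose out of reach is approached as far as the arm can. A call with a gripper value outside its range is refused whole. The fingers move at their own pace and stop on an object; "grip_force" is the grip in N (left out, the last holds). Time passes only in rows, so rows that repeat a pose let the fingers close. It gives the time, the measured TCP pose, the force and the opening at its end, in the units of the state.
- bot.get_state(): the state, without advancing time (a new reading comes with each control period).
- capture(name): name is "scene" or "top" or "wrist"; returns (picture, depth): 420x560x3 uint8, red, green, blue; 420x560 float32, m along the optical axis (not along the pixel's ray), 0 where there is no reading.
- calibration(name): a dict with "fx", "fy", "cx", "cy" (pixels), "R" (3x3) and "t" (3): a world point X has camera coordinates R X + t. Camera axes: x right, y down, z forward; pixel columns grow to the right and rows downward; lengths in m; the calibration is good to about 2 mm. A picture is of the moment at which its call begins: read the wrist's pose just before it. calibration takes no time and is no camera call; for the wrist camera it gives the pose at the moment of the call.
- ticket.close_job(): hands the job in, once; it reports no verdict.
The state is a dict: "time_s": time; "joints": joint angles; "dq": joint speeds; "joint_efforts": joint torques, N m; "position": TCP position; "eef_rot": TCP orientation; "ft_force": force on the tool from outside, world axes, zero at the start; "wrist_torque": the same for the moment, N m; "finger_gap": opening from 0.0 (shut) to 1.0 (fully open).
Only numpy, scipy, OpenCV 4.12 (cv2) and the standard library are available. Lean on these libraries where they do the work, as an engineer would, in place of code of your own. Each camera call takes 0.05 s, during which the arm holds its last target.

## Task

The telescopic cradle is set one hole too short for the longer of the two bare model chassis frames. Press the cradle's spring pin flush, slide the tube out until the pin springs up in the next hole, then lay the long frame, right way up, flat in the cradle's two rests and let go. Leave the short frame and the other things on the bench where they are.

Things in the scene. Friction and masses are not known exactly. Their poses are not given: they have to be found in the camera images.
- cradle: Telescopic cradle fixed to the bench, 234 mm long along its own y at the start. Origin on the bench below the pin; z up; the tube draws out to +y. Dark base plate 80 mm wide (y -140 to +90) and inner bar; the aluminium tube over it is 36 mm wide (x), its upper face 40 mm above the bench with three 22 mm round holes 40 mm apart, the pin standing in the one farthest to +y. A rest near each end.
- tube (a joint): How far the tube is drawn out to the cradle's +y, m: 0 at the start, 0.040 with the pin in the next hole, 0.080 in the last; 1 mm play in a hole. Locked while the pin stands up. With the pin flush about 10 N starts it; it then slides at about 4 N until the pin springs up in the next hole and stops it.
- pin (a joint): How far the spring pin is pressed, m: 0 standing up, 0.006 flush with the tube's upper face. From about 0.005 on the tube is free: its edge rides over the pin's bevel and pushes it on to 0.009. 3 N starts it, 5 N holds it flush. Springs up by itself in a hole.
- pin_top (a point): Centre of the top of the steel pin, a round button of 20 mm diameter its top bevelled (4.5 mm high) to a 6 mm flat. It stands 6 mm above the tube's upper face (46 mm above the bench) and only moves up and down; it does not travel with the tube.
- fence_face (a point): Fence on the tube beside the pin, to +y: an upright plate across the tube, 34 mm wide (x), 6 thick (y), 16 high. This point is the middle of its face towards the pin, 8 mm above the tube, 18 mm from the pin's axis at first. It travels with the tube: a fingertip standing on the pin can push the tube out by it. Free beside it at the start: 63 mm to the fixed seat, 31 mm to the sliding one.
- fixed_seat (a point): Fixed rest, a bridge over the tube: seat 70 mm above the bench, 25 mm deep (y), 58 wide (x), with an end stop 16 mm high at its outer end and two side cheeks 12 mm high, 44 mm clear between them. This point: middle of the stop's inner foot, at seat height; the seat reaches 25 mm to the cradle's +y.
- sliding_seat (a point): The like rest on the tube's end, travels with it; its seat reaches 25 mm to the cradle's -y from this point, the middle of its stop's inner foot. Between the two stops 150 mm are clear at the start, 190 mm with the pin in the next hole.
- seat (a point): Where the centre of the long frame's underside belongs: midway between the end stops once the pin is in the next hole, 70 mm above the bench, 25 mm along the cradle's +y from the pin; axes as the cradle's. It is fixed to the cradle.
- long_frame: The longer bare aluminium ladder chassis, 178 mm long (own x), 34 mm wide (y), 24 mm high (z): two side rails 5 mm thick with five cross members, one at the middle. Symmetrical end for end. 0.17 to 0.33 kg. Origin at the centre of its underside. Lies flat on the bench.
- short_frame: Like the long frame but 110 mm long; not wanted. The two may lie in each other's place.
- rotary_tool: Dark green and grey hand-held rotary tool, 165 mm long, 46 mm thick, lying. Leave alone.
- tyre: Black rubber model tyre lying flat, 84 mm across, 30 mm high. Leave alone.
- sanding_block: Cork sanding block 65 x 36 x 26 mm. Leave alone.
- screwdriver: Screwdriver with a black handle, lying. Leave alone.
- wrench: Steel wrench, lying. Leave alone.
- glue_bottle: White bottle, 44 mm across, 110 mm tall. Leave alone.
- parts_tin: Round steel tin, 72 mm across, 50 mm high. Leave alone.

How it is judged:
On the way, in this order (a step that is already met when the one before it is completed fails the run):
1. the pin is pressed flush while the tube is still in its first hole (value of joint pin above 0.0045 m and value of joint tube below 0.008 m), for 0.02 s.
2. the tube is drawn out to the next hole and the pin has sprung up in it (value of joint tube between 0.036 and 0.044 m and value of joint pin below 0.002 m), for 0.2 s.
At the end, for the whole second after the job is handed in: Tube at the next hole (36 to 44 mm), pin up in it (pressed under 2 mm); long frame at rest in both rests, along the cradle within 0.1 rad, upright and level within 0.05 rad, its origin within 8 mm across, 10 mm along and -3 to +4 mm in height of seat, released (all of step 2 and angle between the x axis of long_frame and the y axis of cradle, either way round below 0.1 rad and angle between long_frame's own z axis and vertical below 0.05 rad and x of long_frame in the frame of seat between -0.008 and 0.008 m and y of long_frame in the frame of seat between -0.01 and 0.01 m and z of long_frame in the frame of seat between -0.003 and 0.004 m and linear speed of long_frame below 0.02 m/s); the robot touches nothing.
It fails at once if the short frame or another loose thing on the bench is moved by more than 40 mm (distance of any of short_frame, rotary_tool, tyre, sanding_block, screwdriver, wrench, glue_bottle, parts_tin from where it was at the start of the episode above 0.04 m).
It also fails if it takes over 54 s, if anything falls off the work surface, if the arm or the gripper's body presses on something with over 40 N, if the wrist force passes 120 N, or if a joint passes its speed limit or range.

## Working session

There is one attempt and no reset: what is moved stays moved. The work goes in short steps, Python scripts to look and compute and a tool call to move; the robot and the scene stay as the last step left them, time stands still between calls to the robot, and variables do not carry over. Pictures are saved under pics/ and viewed, and the job is handed in when it is done.

Besides the shell and the picture viewer there is one more tool, called in YAML: its name, and indented under it one key for each argument. arm_command: Moves the arm, as the interface text tells. Its arguments: {"type":"object","properties":{"series":{"type":"array","items":{"type":"object","properties":{"tx":{"type":"number"},"ty":{"type":"number"},"tz":{"type":"number"},"rx":{"type":"number"},"ry":{"type":"number"},"rz":{"type":"number"},"jaw":{"type":"number"}}}},"grip_force":{"type":"number"}},"required":["series"]}

```bash
mkdir -p pics; python3 - <<'E'
from cell import bot,capture,calibration
import cv2,numpy as np
print(bot.get_state())
for n in ("scene","top"):
    p,d=capture(n); c=calibration(n)
    cv2.imwrite(f"pics/{n}0.png",p[:,:,::-1]); np.savez(f"{n}0.npz",p=p,d=d,**c)
    print(n,c)
E
```

```text
{'time_s': 0.0, 'joints': array([-1.26449813,  0.61591196, -0.01258303,  1.42495772,  0.00806268,
        1.10341135, -0.04040103]), 'dq': array([ 0.00011428,  0.00157947, -0.00105508, -0.0021599 ,  0.00041745,
       -0.00029429, -0.00025946]), 'joint_efforts': array([ 6.17863316e-05, -4.69212162e+01,  2.58836579e-01, -1.71033883e+01,
        9.87841864e-03,  9.65281186e-03, -3.27134074e-06]), 'position': array([0.21223294, 0.61401775, 0.40352287]), 'eef_rot': array([-2.05791722e-04,  1.65621361e-01,  9.86188534e-01, -1.30327952e-03]), 'ft_force': array([-0.71868632, -0.27088112,  0.46794976]), 'wrist_torque': array([-0.02732122,  0.01085445, -0.019426  ]), 'finger_gap': 1.0053847425899785}
scene {'fx': 493.50612338789654, 'fy': 493.50612338789654, 'cx': 279.49305105728445, 'cy': 206.0379549573692, 'R': array([[-0.36246321,  0.9318281 , -0.01779936],
       [ 0.58550309,  0.21280745, -0.78223981],
       [-0.7251252 , -0.29395473, -0.6227231 ]]), 't': array([ 0.28438195, -0.2541481 ,  1.55132333])}
top {'fx': 408.20987451970626, 'fy': 408.20987451970626, 'cx': 283.7588288489127, 'cy': 210.80480523390736, 'R': array([[ 0.00396448, -0.99990682, -0.01306259],
       [-0.99397517, -0.00250948, -0.10957673],
       [ 0.10953374,  0.01341831, -0.9938925 ]]), 't': array([-0.06758599,  0.56754496,  1.08684296])}
```

View pics/scene0.png

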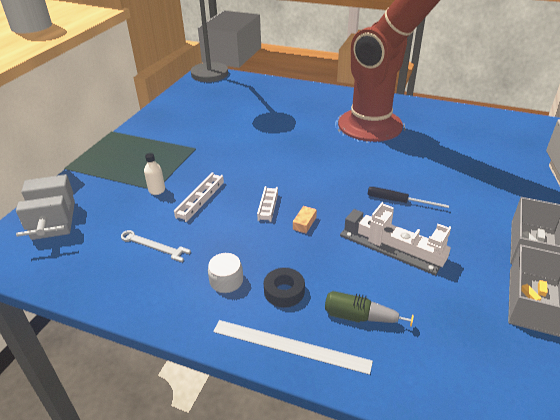

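View pics/top0.png

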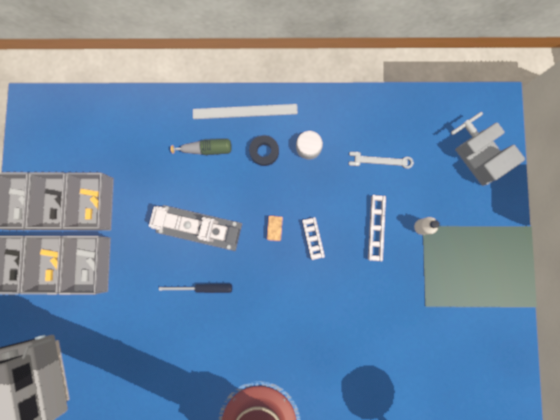

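```bash
cat > h.py <<'E'
import numpy as np,cv2
def ray(c,u,v):
    R,t=c['R'],c['t']; o=-R.T@t
    return o, R.T@np.array([(u-c['cx'])/c['fx'],(v-c['cy'])/c['fy'],1.0])
def onz(c,u,v,z):
    o,d=ray(c,u,v); return o+d*(z-o[2])/d[2]
def cloud(c,d):
    v,u=np.mgrid[0:d.shape[0],0:d.shape[1]]
    P=np.stack([(u-c['cx'])/c['fx']*d,(v-c['cy'])/c['fy']*d,d],-1)
    return (P-c['t'])@c['R']
def rot(q):
    from scipy.spatial.transform import Rotation as Ro
    return Ro.from_quat([q[1],q[2],q[3],q[0]]).as_matrix()
E
python3 - <<'E'
from h import *
z=dict(np.load('top0.npz')); P=cloud(z,z['d'])
cr=z['p'][190:265,140:400,::-1]; cv2.imwrite('pics/topcrop.png',cv2.resize(cr,None,fx=3,fy=3,interpolation=cv2.INTER_CUBIC))
s=dict(np.load('scene0.npz'))
cv2.imwrite('pics/scenecrop.png',cv2.resize(s['p'][160:290,160:470,::-1],None,fx=2.5,fy=2.5,interpolation=cv2.INTER_CUBIC))
p=z['p'].astype(int)
for nm,(u0,u1,v0,v1) in dict(long=(360,395,185,270),short=(298,330,210,265),crad=(145,245,200,252)).items():
    sub=P[v0:v1,u0:u1]; h=sub[...,2]
    q=p[v0:v1,u0:u1]
    m=((q[...,0]>q[...,2]*0.7)|(h>0.012))
    m=cv2.morphologyEx(m.astype(np.uint8),cv2.MORPH_OPEN,np.ones((2,2)))
    n,l,st,ce=cv2.connectedComponentsWithStats(m); k=1+np.argmax(st[1:,4])
    ys,xs=np.where(l==k)
    H={'long':0.024,'short':.024,'crad':.006}[nm]
    pts=np.array([onz(z,x+u0,y+v0,H)[:2] for x,y in zip(xs,ys)],np.float32)
    print(nm,cv2.minAreaRect(pts), np.percentile(h[ys,xs],[5,50,95]))
E
```

```text
long ((0.521631121635437, -0.3223095238208771), (0.04151838272809982, 0.1815267950296402), 85.90962982177734) [-0.00026043  0.01956514  0.02780342]
short ((0.4912036061286926, -0.14835721254348755), (0.11366059631109238, 0.040593698620796204), 13.176487922668457) [-0.00054119  0.01936057  0.02781195]
crad ((0.5235057473182678, 0.18242257833480835), (0.25578033924102783, 0.08068126440048218), 77.1019515991211) [0.0050617  0.03877192 0.08194778]
```

View pics/topcrop.png

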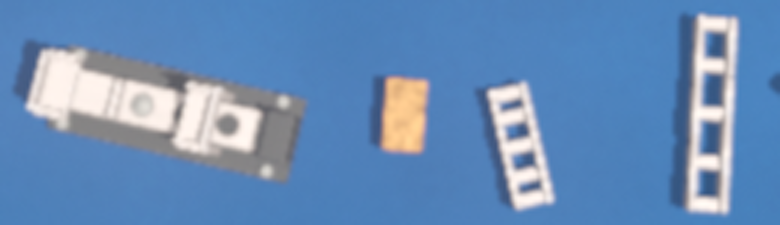

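View pics/scenecrop.png

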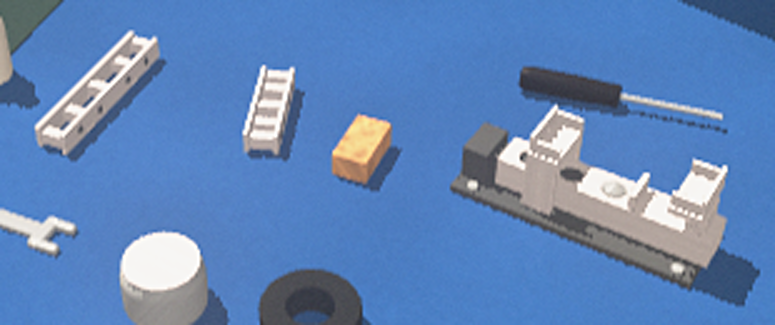

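```bash
python3 - <<'E'
from cell import bot,capture,calibration
from h import *
s=bot.get_state(); c=calibration('wrist'); R=rot(s['eef_rot']); o=-c['R'].T@c['t']
print('overhang',bot.finger_overhang,'cam in tool',R.T@(o-s['position'])); print('axis in tool\n',(R.T@c['R'].T).round(3), c['fx'],c['cx'],c['cy'])
print('R',R.round(4))
z=dict(np.load('top0.npz'))
print('pin',onz(z,187.5,224.8,0.045))
E
```

```text
overhang 0.1734 cam in tool [0.07998329 0.00076288 0.03059004]
axis in tool
 [[ 0.001 -0.95  -0.314]
 [ 1.     0.001  0.001]
 [-0.001 -0.314  0.95 ]] 337.19959454023154 278.8137173577021 208.09480093327903
R [[-9.451e-01  3.267e-01 -8.000e-04]
 [ 3.267e-01  9.451e-01 -2.300e-03]
 [-0.000e+00 -2.400e-03 -1.000e+00]]
pin [0.52750708 0.19391291 0.045     ]
```

arm_command:
  series:
    - {"tx": -0.04,"ty": -0.027,"tz": 0.005,"rz": 0.11,"jaw": 0}
    - {"tx": -0.435,"ty": -0.294,"tz": 0.0535,"rz": 1.463,"jaw": 0}
    - {"tx": -0.435,"ty": -0.294,"tz": 0.0535,"rz": 1.463,"jaw": 0}
    - {"tx": -0.435,"ty": -0.294,"tz": 0.0535,"rz": 1.463,"jaw": 0}
    - {"tx": -0.435,"ty": -0.294,"tz": 0.0535,"rz": 1.463,"jaw": 0}
    - {"tx": -0.435,"ty": -0.294,"tz": 0.0535,"rz": 1.463,"jaw": 0}
    - {"tx": -0.435,"ty": -0.294,"tz": 0.0535,"rz": 1.463,"jaw": 0}
    - {"tx": -0.435,"ty": -0.294,"tz": 0.0535,"rz": 1.463,"jaw": 0}
    - {"tx": -0.435,"ty": -0.294,"tz": 0.0535,"rz": 1.463,"jaw": 0}
    - {"tx": -0.435,"ty": -0.294,"tz": 0.0535,"rz": 1.463,"jaw": 0}
    - {"tx": -0.435,"ty": -0.294,"tz": 0.0535,"rz": 1.463,"jaw": 0}
    - {"tx": -0.435,"ty": -0.294,"tz": 0.0535,"rz": 1.463,"jaw": 0}
    - {"tx": -0.435,"ty": -0.294,"tz": 0.0535,"rz": 1.463,"jaw": 0}
    - {"tx": -0.435,"ty": -0.294,"tz": 0.0535,"rz": 1.463,"jaw": 0}
    - {"tx": -0.435,"ty": -0.294,"tz": 0.0535,"rz": 1.463,"jaw": 0}
    - {"tx": -0.435,"ty": -0.294,"tz": 0.0535,"rz": 1.463,"jaw": 0}
    - {"tx": -0.435,"ty": -0.294,"tz": 0.0535,"rz": 1.463,"jaw": 0}

```text
schema error: expected keys tx, ty, tz, rx, ry, rz, jaw
```

```bash
cat > snap.py <<'E'
import sys
from cell import bot,capture,calibration
from h import *
n=sys.argv[1]; s=bot.get_state(); c=calibration('wrist'); p,d=capture('wrist')
cv2.imwrite(f"pics/{n}.png",p[:,:,::-1]); np.savez(f"{n}.npz",p=p,d=d,**c)
print(s['time_s'],s['position'],'\n',rot(s['eef_rot']).round(4),s['ft_force'],s['finger_gap'],bot.finger_overhang)
print('dq',np.abs(s['dq']).max())
E
python3 snap.py w1
```

```text
0.1 [0.21222447 0.61407232 0.40363723] 
 [[-9.451e-01  3.267e-01 -8.000e-04]
 [ 3.267e-01  9.451e-01 -2.300e-03]
 [-0.000e+00 -2.400e-03 -1.000e+00]] [-0.37472075  0.90353079  0.96464515] 1.0033427090527356 0.1734
dq 0.0054829252420142156
```

View pics/w1.png

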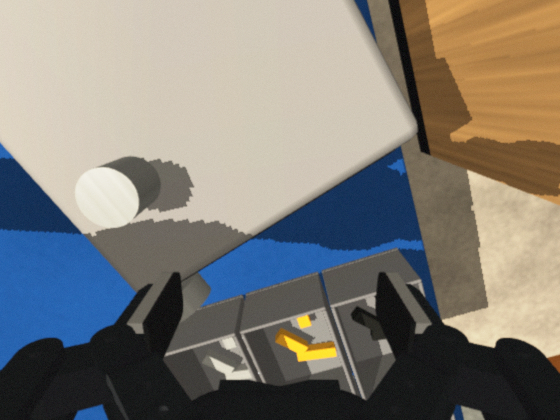

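```bash
python3 - <<'E'
from h import *
z=dict(np.load('w1.npz'));P=cloud(z,z['d'])
for v,u in [(50,200),(195,110),(120,380),(230,100),(280,240),(320,300),(255,400),(180,300)]: print(u,v,P[v,u].round(3))
z=dict(np.load('top0.npz'));P=cloud(z,z['d'])
for v,u in [(400,30),(350,50),(378,22),(200,110),(240,100),(290,105)]: print(u,v,P[v,u].round(3))
E
```

```text
200 50 [0.11  0.617 0.226]
110 195 [0.149 0.569 0.251]
380 120 [0.16  0.678 0.225]
100 230 [0.166 0.542 0.226]
240 280 [0.326 0.523 0.001]
300 320 [0.395 0.579 0.018]
400 255 [0.346 0.716 0.021]
300 180 [0.173 0.638 0.225]
30 400 [0.114 0.513 0.17 ]
50 350 [0.203 0.531 0.072]
22 378 [0.166 0.528 0.182]
110 200 [0.599 0.423 0.011]
100 240 [0.485 0.422 0.061]
105 290 [0.35  0.423 0.013]
```

arm_command:
  series:
    - {"tx": -0.038,"ty": 0.013,"tz": -0.01,"rx": 0,"ry": 0,"rz": 0,"jaw": 0}
    - {"tx": -0.076,"ty": 0.026,"tz": -0.02,"rx": 0,"ry": 0,"rz": 0,"jaw": 0}
    - {"tx": -0.113,"ty": 0.039,"tz": -0.02,"rx": 0,"ry": 0,"rz": 0,"jaw": 0}
    - {"tx": -0.15,"ty": 0.04,"tz": -0.02,"rx": 0,"ry": 0,"rz": 0.1,"jaw": 0}
    - {"tx": -0.435,"ty": -0.294,"tz": 0.0535,"rx": 0,"ry": 0,"rz": 1.463,"jaw": 0}
    - {"tx": -0.435,"ty": -0.294,"tz": 0.0535,"rx": 0,"ry": 0,"rz": 1.463,"jaw": 0}
    - {"tx": -0.435,"ty": -0.294,"tz": 0.0535,"rx": 0,"ry": 0,"rz": 1.463,"jaw": 0}
    - {"tx": -0.435,"ty": -0.294,"tz": 0.0535,"rx": 0,"ry": 0,"rz": 1.463,"jaw": 0}
    - {"tx": -0.435,"ty": -0.294,"tz": 0.0535,"rx": 0,"ry": 0,"rz": 1.463,"jaw": 0}
    - {"tx": -0.435,"ty": -0.294,"tz": 0.0535,"rx": 0,"ry": 0,"rz": 1.463,"jaw": 0}
    - {"tx": -0.435,"ty": -0.294,"tz": 0.0535,"rx": 0,"ry": 0,"rz": 1.463,"jaw": 0}
    - {"tx": -0.435,"ty": -0.294,"tz": 0.0535,"rx": 0,"ry": 0,"rz": 1.463,"jaw": 0}
    - {"tx": -0.435,"ty": -0.294,"tz": 0.0535,"rx": 0,"ry": 0,"rz": 1.463,"jaw": 0}
    - {"tx": -0.435,"ty": -0.294,"tz": 0.0535,"rx": 0,"ry": 0,"rz": 1.463,"jaw": 0}
    - {"tx": -0.435,"ty": -0.294,"tz": 0.0535,"rx": 0,"ry": 0,"rz": 1.463,"jaw": 0}
    - {"tx": -0.435,"ty": -0.294,"tz": 0.0535,"rx": 0,"ry": 0,"rz": 1.463,"jaw": 0}
    - {"tx": -0.435,"ty": -0.294,"tz": 0.0535,"rx": 0,"ry": 0,"rz": 1.463,"jaw": 0}
    - {"tx": -0.435,"ty": -0.294,"tz": 0.0535,"rx": 0,"ry": 0,"rz": 1.463,"jaw": 0}
    - {"tx": -0.435,"ty": -0.294,"tz": 0.0535,"rx": 0,"ry": 0,"rz": 1.463,"jaw": 0}
    - {"tx": -0.435,"ty": -0.294,"tz": 0.0535,"rx": 0,"ry": 0,"rz": 1.463,"jaw": 0}

```text
time_s: 1.82
position: [0.5269, 0.1962, 0.3512]
eef_rot: [-0.001, 0.781, 0.625, 0.0]
ft_force: [-0.2, 0.3, -0.2]
finger_gap: -0.002
```

```bash
python3 snap.py w2
```

```text
1.8167 [0.52688645 0.19622037 0.35119836] 
 [[ 2.194e-01  9.756e-01 -4.000e-04]
 [ 9.756e-01 -2.194e-01  1.100e-03]
 [ 1.000e-03 -6.000e-04 -1.000e+00]] [-0.17225574  0.29994372 -0.19946606] -0.0022944209001348873 0.1734
dq 0.008429358013266686
```

View pics/w2.png

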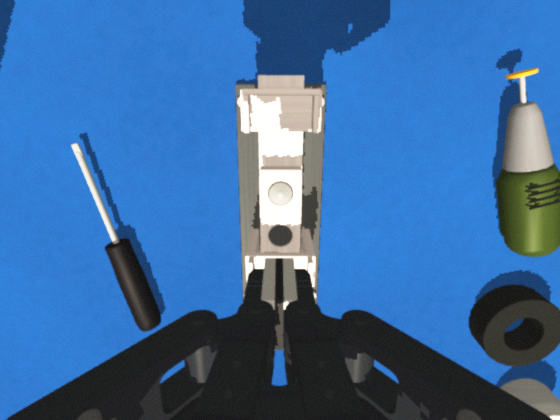

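```bash
python3 - <<'E'
from h import *
z=dict(np.load('w2.npz'));P=cloud(z,z['d'])
cv2.imwrite('pics/w2c.png',cv2.resize(z['p'][70:320,225:340,::-1],None,fx=5,fy=2.4*1,interpolation=cv2.INTER_CUBIC) if 0 else cv2.resize(z['p'][140:260,225:340,::-1],None,fx=5,fy=5,interpolation=cv2.INTER_CUBIC))
for v in range(80,262,6): print(v,P[v,272].round(4),P[v,280].round(4), P[v,290].round(4))
# base plate edges by height>3mm and tube edges
for v in (110,150,185,210,230):
    h=P[v,:,2]; 
    b=np.where(h[225:340]>0.004)[0]+225; t=np.where(h[225:340]>0.035)[0]+225
    if len(b) and len(t): print(v,b.min(),b.max(),t.min(),t.max(), onz(z,t.min()-.5,v,.04)[:2],onz(z,t.max()+.5,v,.04)[:2])
E
```

```text
80 [0.5428 0.289  0.0406] [0.5489 0.2877 0.0405] [0.5565 0.286  0.0399]
86 [0.5418 0.2848 0.0398] [0.5479 0.2834 0.0417] [0.5556 0.2817 0.0389]
92 [0.5415 0.2796 0.0867] [0.5466 0.2784 0.0864] [0.553  0.277  0.0863]
98 [0.5404 0.276  0.0704] [0.5459 0.2747 0.0718] [0.5527 0.2732 0.0707]
104 [0.5395 0.272  0.0708] [0.545  0.2708 0.0701] [0.5519 0.2692 0.0699]
110 [0.5385 0.2681 0.0705] [0.5441 0.2668 0.0702] [0.5511 0.2652 0.0696]
116 [0.5376 0.264  0.069 ] [0.5432 0.2627 0.0698] [0.5502 0.2612 0.0704]
122 [0.5367 0.26   0.0704] [0.5423 0.2587 0.0704] [0.5493 0.2571 0.0698]
128 [0.5357 0.2558 0.0697] [0.5414 0.2545 0.0699] [0.5485 0.253  0.0701]
134 [0.5335 0.2489 0.041 ] [0.5399 0.2474 0.0399] [0.5478 0.2457 0.0413]
140 [0.5325 0.2442 0.0408] [0.5388 0.2427 0.04  ] [0.5469 0.2408 0.0392]
146 [0.5313 0.2394 0.0406] [0.5378 0.2379 0.0398] [0.5458 0.2361 0.0401]
152 [0.5302 0.2345 0.0399] [0.5367 0.2331 0.0399] [0.5448 0.2313 0.0404]
158 [0.5291 0.2298 0.0408] [0.5356 0.2283 0.0408] [0.5437 0.2262 0.0394]
164 [0.5279 0.2247 0.04  ] [0.5345 0.2233 0.0401] [0.5427 0.2214 0.04  ]
170 [0.52
[... 798 characters left out ...]
[0.5125 0.1585 0.0338] [0.5199 0.1575 0.0354] [0.5288 0.1556 0.0356]
242 [0.5113 0.1529 0.0345] [0.5186 0.1517 0.0354] [0.5279 0.152  0.0407]
248 [0.5106 0.1496 0.0402] [0.5177 0.1481 0.0405] [0.5266 0.1459 0.04  ]
254 [0.5127 0.1562 0.0668] [0.5191 0.1546 0.0666] [0.5272 0.1527 0.0663]
260 [0.5269 0.2078 0.1832] [0.5305 0.2074 0.1838] [0.5349 0.2065 0.1841]
110 236 332 240 332 [0.51237769 0.27286015] [0.58494997 0.25660264]
150 237 322 259 301 [0.51965543 0.23857768] [0.55444516 0.2307836 ]
185 238 321 259 300 [0.51257954 0.20955481] [0.54769091 0.20168816]
210 239 320 260 300 [0.5080863  0.18742087] [0.5431962  0.17955417]
230 240 319 260 299 [0.50363237 0.16907878] [0.53856633 0.16125117]
```

View pics/w2c.png

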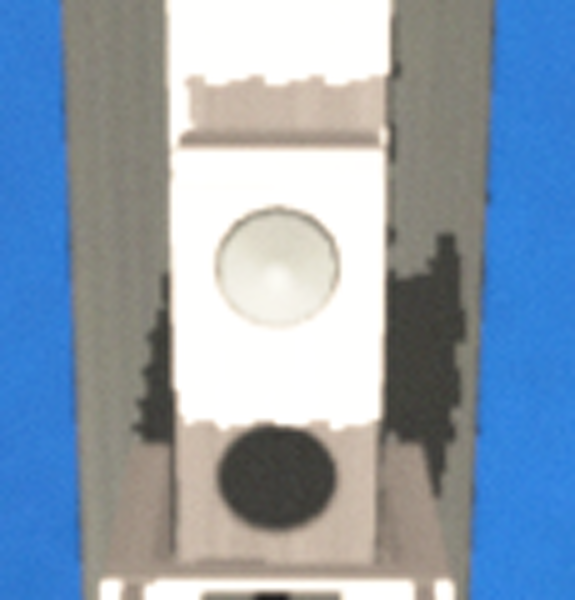

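```bash
python3 - <<'E'
from h import *
from cell import bot
z=dict(np.load('w2.npz'))
g=cv2.resize(z['p'][140:260,225:340],None,fx=5,fy=5,interpolation=cv2.INTER_CUBIC)
gr=cv2.cvtColor(g,cv2.COLOR_RGB2GRAY)
# hole: dark ellipse
m=((gr<90)*255).astype(np.uint8); m[:400]=0; m[545:]=0; m[:,:200]=0; m[:,350:]=0
c=max(cv2.findContours(m,0,2)[0],key=cv2.contourArea); eh=cv2.fitEllipse(c)
m=((gr<238)*255).astype(np.uint8); m[:190]=0; m[345:]=0; m[:,:200]=0; m[:,355:]=0
c=max(cv2.findContours(m,0,2)[0],key=cv2.contourArea); ep=cv2.fitEllipse(c)
f=lambda e:((e[0][0]+.5)/5-.5+225,(e[0][1]+.5)/5-.5+140)
print(eh,ep,f(eh),f(ep))
H=onz(z,*f(eh),.040);Pn=onz(z,*f(ep),.0413); print(H,Pn,np.linalg.norm(Pn-H),np.degrees(np.arctan2(*(Pn-H)[[1,0]])))
s=bot.get_state();R=rot(s['eef_rot']);
print('pin in tool axes',R.T@(Pn-s['position']))
E
```

```text
((276.7401428222656, 477.0620422363281), (98.99581146240234, 112.48426818847656), 90.38623809814453) ((277.20086669921875, 262.3439636230469), (116.8732681274414, 122.5976791381836), 83.92431640625) (279.9480285644531, 235.0124084472656) (280.04017333984376, 192.06879272460938)
[0.52043572 0.16034558 0.04      ] [0.52929534 0.19974654 0.0413    ] 0.040405670518057726 77.32736929055538
pin in tool axes [0.00395978 0.001568   0.30994211]
```

arm_command:
  series:
    - {"tx": 0.007,"ty": 0.0016,"tz": 0.035,"rx": 0,"ry": 0,"rz": 0.004,"jaw": 0}
    - {"tx": 0.007,"ty": 0.0016,"tz": 0.07,"rx": 0,"ry": 0,"rz": 0.004,"jaw": 0}
    - {"tx": 0.007,"ty": 0.0016,"tz": 0.1,"rx": 0,"ry": 0,"rz": 0.004,"jaw": 0}
    - {"tx": 0.007,"ty": 0.0016,"tz": 0.12,"rx": 0,"ry": 0,"rz": 0.004,"jaw": 0}
    - {"tx": 0.007,"ty": 0.0016,"tz": 0.125,"rx": 0,"ry": 0,"rz": 0.004,"jaw": 0}
    - {"tx": 0.007,"ty": 0.0016,"tz": 0.125,"rx": 0,"ry": 0,"rz": 0.004,"jaw": 0}
    - {"tx": 0.007,"ty": 0.0016,"tz": 0.125,"rx": 0,"ry": 0,"rz": 0.004,"jaw": 0}

```text
time_s: 2.45
position: [0.531, 0.2013, 0.2271]
eef_rot: [0.0, 0.783, 0.622, 0.001]
ft_force: [0.0, -0.2, -0.5]
finger_gap: 0.002
```

```bash
python3 snap.py w3; python3 - <<'E'
from cell import capture,calibration
import cv2
p,d=capture('scene'); cv2.imwrite('pics/s3.png',cv2.resize(p[170:290,310:470,::-1],None,fx=4,fy=4,interpolation=cv2.INTER_CUBIC))
E
```

```text
2.45 [0.53098752 0.20132033 0.22705334] 
 [[ 2.262e-01  9.741e-01  1.500e-03]
 [ 9.741e-01 -2.262e-01  6.000e-04]
 [ 9.000e-04  1.300e-03 -1.000e+00]] [ 0.0218879  -0.22862542 -0.5080633 ] 0.0019923738244932727 0.1734
dq 0.024571578668433472
```

View pics/w3.png

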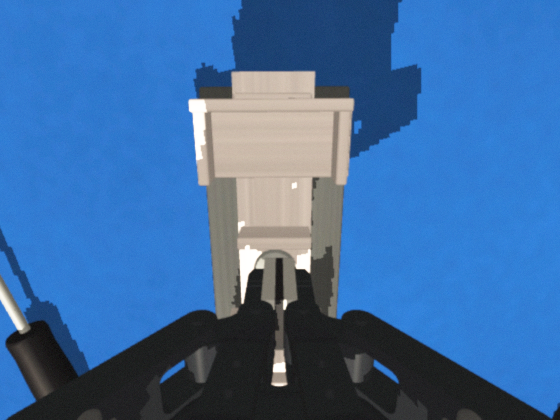

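View pics/s3.png

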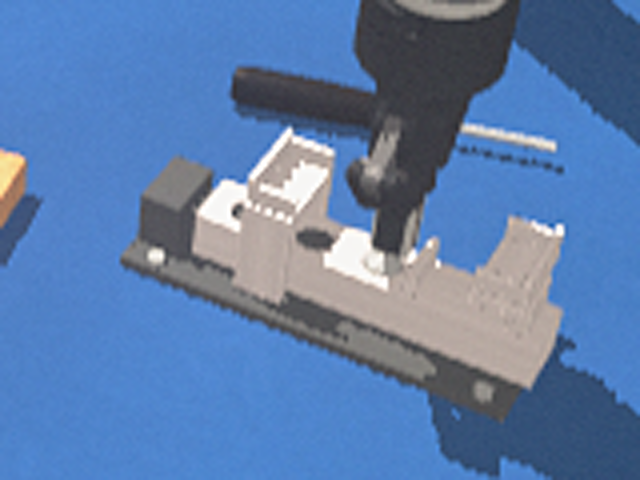

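arm_command:
  series:
    - {"tx": 0.001,"ty": -0.001,"tz": 0.004,"rx": 0,"ry": 0,"rz": 0,"jaw": 0}
    - {"tx": 0.001,"ty": -0.001,"tz": 0.008,"rx": 0,"ry": 0,"rz": 0,"jaw": 0}
    - {"tx": 0.001,"ty": -0.001,"tz": 0.01,"rx": 0,"ry": 0,"rz": 0,"jaw": 0}
    - {"tx": 0.001,"ty": -0.001,"tz": 0.011,"rx": 0,"ry": 0,"rz": 0,"jaw": 0}
    - {"tx": 0.001,"ty": -0.001,"tz": 0.011,"rx": 0,"ry": 0,"rz": 0,"jaw": 0}

```text
time_s: 2.97
position: [0.5303, 0.2025, 0.2157]
eef_rot: [0.0, 0.783, 0.622, 0.001]
ft_force: [0.2, 1.1, 3.7]
finger_gap: 0.001
```

arm_command:
  series:
    - {"tx": 0,"ty": 0,"tz": 0.001,"rx": 0,"ry": 0,"rz": 0,"jaw": 0}
    - {"tx": 0,"ty": 0,"tz": 0.002,"rx": 0,"ry": 0,"rz": 0,"jaw": 0}
    - {"tx": 0,"ty": 0,"tz": 0.002,"rx": 0,"ry": 0,"rz": 0,"jaw": 0}
    - {"tx": 0,"ty": 0,"tz": 0.002,"rx": 0,"ry": 0,"rz": 0,"jaw": 0}

```text
time_s: 3.3
position: [0.5302, 0.2025, 0.2136]
eef_rot: [0.0, 0.783, 0.622, 0.001]
ft_force: [1.4, 2.0, 4.4]
finger_gap: 0.005
```

arm_command:
  series:
    - {"tx": 0.002,"ty": 0,"tz": 0,"rx": 0,"ry": 0,"rz": 0,"jaw": 0}
    - {"tx": 0.004,"ty": 0,"tz": 0,"rx": 0,"ry": 0,"rz": 0,"jaw": 0}
    - {"tx": 0.006,"ty": 0,"tz": 0,"rx": 0,"ry": 0,"rz": 0,"jaw": 0}
    - {"tx": 0.007,"ty": 0,"tz": 0,"rx": 0,"ry": 0,"rz": 0,"jaw": 0}
    - {"tx": 0.007,"ty": 0,"tz": 0,"rx": 0,"ry": 0,"rz": 0,"jaw": 0}

```text
time_s: 3.72
position: [0.5312, 0.2053, 0.2135]
eef_rot: [0.002, 0.784, 0.621, -0.003]
ft_force: [-1.6, -4.7, 8.9]
finger_gap: -0.001
```

arm_command:
  series:
    - {"tx": 0.002,"ty": 0,"tz": 0,"rx": 0,"ry": 0,"rz": 0,"jaw": 0}
    - {"tx": 0.004,"ty": 0,"tz": 0,"rx": 0,"ry": 0,"rz": 0,"jaw": 0}
    - {"tx": 0.006,"ty": 0,"tz": 0,"rx": 0,"ry": 0,"rz": 0,"jaw": 0}
    - {"tx": 0.008,"ty": 0,"tz": 0,"rx": 0,"ry": 0,"rz": 0,"jaw": 0}

```text
time_s: 4.05
position: [0.5328, 0.2108, 0.2134]
eef_rot: [0.002, 0.785, 0.62, -0.005]
ft_force: [-3.4, -11.0, 12.9]
finger_gap: -0.002
```

arm_command:
  series:
    - {"tx": 0.002,"ty": 0,"tz": 0,"rx": 0,"ry": 0,"rz": 0,"jaw": 0}
    - {"tx": 0.004,"ty": 0,"tz": 0,"rx": 0,"ry": 0,"rz": 0,"jaw": 0}
    - {"tx": 0.006,"ty": 0,"tz": 0,"rx": 0,"ry": 0,"rz": 0,"jaw": 0}
    - {"tx": 0.008,"ty": 0,"tz": -0.0005,"rx": 0,"ry": 0,"rz": 0,"jaw": 0}
    - {"tx": 0.01,"ty": 0,"tz": -0.001,"rx": 0,"ry": 0,"rz": 0,"jaw": 0}

```text
time_s: 4.47
position: [0.5352, 0.2224, 0.2136]
eef_rot: [0.002, 0.784, 0.62, -0.003]
ft_force: [1.5, -5.3, -0.1]
finger_gap: -0.002
```

arm_command:
  series:
    - {"tx": 0.003,"ty": 0,"tz": 0,"rx": 0,"ry": 0,"rz": 0,"jaw": 0}
    - {"tx": 0.006,"ty": 0,"tz": 0,"rx": 0,"ry": 0,"rz": 0,"jaw": 0}
    - {"tx": 0.009,"ty": 0,"tz": 0,"rx": 0,"ry": 0,"rz": 0,"jaw": 0}
    - {"tx": 0.012,"ty": 0,"tz": 0,"rx": 0,"ry": 0,"rz": 0,"jaw": 0}
    - {"tx": 0.015,"ty": 0,"tz": 0,"rx": 0,"ry": 0,"rz": 0,"jaw": 0}
    - {"tx": 0.017,"ty": 0,"tz": 0,"rx": 0,"ry": 0,"rz": 0,"jaw": 0}

```text
time_s: 4.97
position: [0.5394, 0.2416, 0.2136]
eef_rot: [0.001, 0.784, 0.621, -0.001]
ft_force: [0.6, -2.6, 0.2]
finger_gap: -0.002
```

arm_command:
  series:
    - {"tx": 0.001,"ty": 0,"tz": 0,"rx": 0,"ry": 0,"rz": 0,"jaw": 0}
    - {"tx": 0.002,"ty": 0,"tz": 0,"rx": 0,"ry": 0,"rz": 0,"jaw": 0}
    - {"tx": 0.003,"ty": 0,"tz": 0,"rx": 0,"ry": 0,"rz": 0,"jaw": 0}
    - {"tx": 0.003,"ty": 0,"tz": 0,"rx": 0,"ry": 0,"rz": 0,"jaw": 0}

```text
time_s: 5.3
position: [0.5398, 0.2452, 0.2136]
eef_rot: [0.0, 0.783, 0.622, -0.001]
ft_force: [1.4, -3.8, -1.6]
finger_gap: -0.001
```

arm_command:
  series:
    - {"tx": 0.001,"ty": 0,"tz": 0,"rx": 0,"ry": 0,"rz": 0,"jaw": 0}
    - {"tx": 0.002,"ty": 0,"tz": 0,"rx": 0,"ry": 0,"rz": 0,"jaw": 0}
    - {"tx": 0.003,"ty": 0,"tz": 0,"rx": 0,"ry": 0,"rz": 0,"jaw": 0}
    - {"tx": 0.003,"ty": 0,"tz": 0,"rx": 0,"ry": 0,"rz": 0,"jaw": 0}

```text
time_s: 5.63
position: [0.5402, 0.2461, 0.2137]
eef_rot: [0.001, 0.784, 0.621, -0.003]
ft_force: [-0.6, -8.2, -0.1]
finger_gap: 0.0
```

```bash
python3 snap.py w4; python3 - <<'E'
from cell import capture,calibration
import cv2
p,d=capture('scene'); cv2.imwrite('pics/s4.png',cv2.resize(p[170:290,310:470,::-1],None,fx=4,fy=4,interpolation=cv2.INTER_CUBIC))
E
```

```text
5.6333 [0.54022113 0.24609856 0.21365312] 
 [[ 0.2287  0.9735 -0.0032]
 [ 0.9735 -0.2287 -0.005 ]
 [-0.0056 -0.002  -1.    ]] [-0.62941573 -8.16090514 -0.08409647] 4.949189113018722e-05 0.1734
dq 0.0031607354583145083
```

View pics/s4.png

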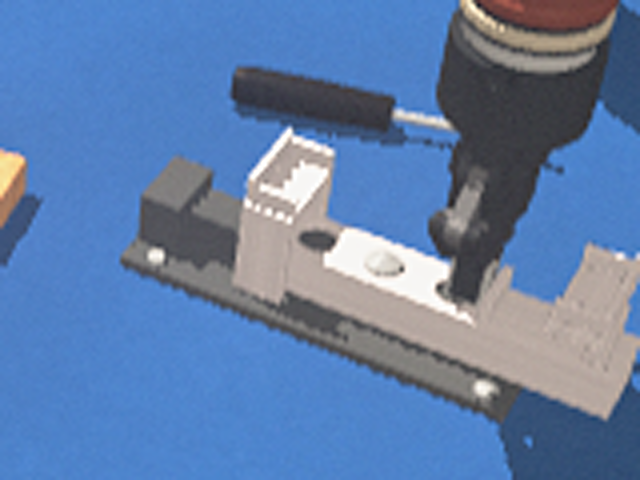

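arm_command:
  series:
    - {"tx": -0.004,"ty": 0,"tz": 0,"rx": 0,"ry": 0,"rz": 0,"jaw": 0}
    - {"tx": -0.008,"ty": 0,"tz": 0,"rx": 0,"ry": 0,"rz": 0,"jaw": 0}
    - {"tx": -0.01,"ty": 0,"tz": -0.02,"rx": 0,"ry": 0,"rz": 0,"jaw": 0}
    - {"tx": -0.012,"ty": 0,"tz": -0.06,"rx": 0,"ry": 0,"rz": 0,"jaw": 0}
    - {"tx": -0.03,"ty": 0,"tz": -0.1,"rx": 0,"ry": 0,"rz": 0,"jaw": 0}
    - {"tx": -0.05,"ty": 0,"tz": -0.138,"rx": 0,"ry": 0,"rz": 0,"jaw": 0}
    - {"tx": -0.05,"ty": 0,"tz": -0.138,"rx": 0,"ry": 0,"rz": 0,"jaw": 0}

```text
time_s: 6.32
position: [0.5309, 0.1974, 0.3596]
eef_rot: [0.002, 0.784, 0.62, 0.006]
ft_force: [1.4, -1.5, 0.6]
finger_gap: 0.0
```

```bash
python3 snap.py w5
```

```text
6.3167 [0.53087659 0.19742699 0.35955911] 
 [[ 0.2301  0.9731  0.0121]
 [ 0.9731 -0.2302  0.0041]
 [ 0.0068  0.0109 -0.9999]] [ 1.35469289 -1.53440824  0.64008363] 0.00019077330568686505 0.1734
dq 0.031786850794034156
```

View pics/w5.png

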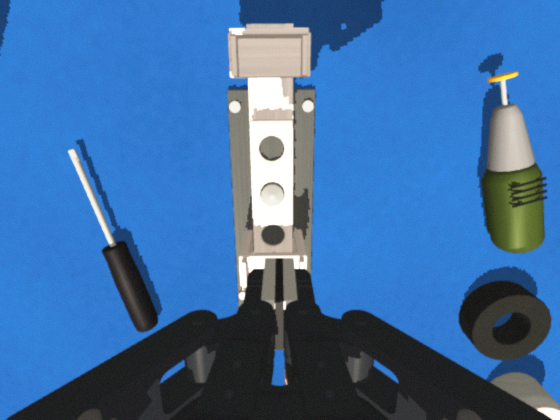

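```bash
python3 - <<'E'
from h import *
z=dict(np.load('w5.npz'));P=cloud(z,z['d'])
sub=P[180:206,258:287]; print('pin top max',np.percentile(sub[...,2],98))
g=z['p'][130:250,225:340].copy(); gr=cv2.cvtColor(cv2.resize(g,None,fx=5,fy=5,interpolation=cv2.INTER_CUBIC),cv2.COLOR_RGB2GRAY)
m=((gr<110)*255).astype(np.uint8); m[:,:170]=0;m[:,310:]=0
pts=[]
for c in cv2.findContours(m,0,2)[0]:
    if 5000<cv2.contourArea(c)<14000:
        e=cv2.fitEllipse(c); u,v=(e[0][0]+.5)/5-.5+225,(e[0][1]+.5)/5-.5+130; X=onz(z,u,v,.04); pts.append(X); print(u,v,e[1],X)
pts=np.array(pts)
print(pts.mean(0))
hi=P[sub.shape[0]*0+180:206,258:287].reshape(-1,3); hi=hi[hi[:,2]>.0445]; print('pin',hi.mean(0),len(hi))
# tube/seat extents in cradle axes rel pin
e=np.array([.2235,.9747]);x=np.array([.9747,-.2235]);c0=np.array([.5292,.199])
Q=P.reshape(-1,3); q=Q[:,:2]-c0; a=q@e;b=q@x
k=(abs(b)<.05)&(a>-.1)&(a<.2)
for lo,hi_ in((.066,.074),(.083,.09)):
    s=k&(Q[:,2]>lo)&(Q[:,2]<hi_)&(a>.05); print(lo,np.percentile(a[s],[1,99]),np.percentile(b[s],[1,99]))
    s=k&(Q[:,2]>lo)&(Q[:,2]<hi_)&(a<0); 
    if s.any(): print(lo,np.percentile(a[s],[1,99]),np.percentile(b[s],[1,99]))
s=k&(abs(Q[:,2]-.04)<.003)&(a>-.04)&(a<.1);print('tube b',np.percentile(b[s],[1,50,99]))
E
```

```text
pin top max 0.04678057192856956
272.57147216796875 234.56123046875 (98.06027221679688, 112.93226623535156) [0.52071013 0.16134614 0.04      ]
[0.52071013 0.16134614 0.04      ]
pin [0.52909129 0.19959125 0.04960688] 142
0.066 [0.09569096 0.1209151 ] [-0.02893876  0.0279238 ]
0.066 [-0.07115851 -0.04520858] [-0.02877389  0.0287888 ]
0.083 [0.09858305 0.12455331] [-0.0258218   0.02468739]
0.083 [-0.07416335 -0.0454371 ] [-0.02607249  0.02416948]
tube b [-0.01801121 -0.0004581   0.01739188]
```

arm_command:
  series:
    - {"tx": -0.03,"ty": 0.006,"tz": 0,"rx": 0,"ry": 0,"rz": 0.08,"jaw": 0.8}
    - {"tx": -0.505,"ty": 0.111,"tz": 0.01,"rx": 0,"ry": 0,"rz": 1.417,"jaw": 0.8}
    - {"tx": -0.505,"ty": 0.111,"tz": 0.01,"rx": 0,"ry": 0,"rz": 1.417,"jaw": 0.8}
    - {"tx": -0.505,"ty": 0.111,"tz": 0.01,"rx": 0,"ry": 0,"rz": 1.417,"jaw": 0.8}
    - {"tx": -0.505,"ty": 0.111,"tz": 0.01,"rx": 0,"ry": 0,"rz": 1.417,"jaw": 0.8}
    - {"tx": -0.505,"ty": 0.111,"tz": 0.01,"rx": 0,"ry": 0,"rz": 1.417,"jaw": 0.8}
    - {"tx": -0.505,"ty": 0.111,"tz": 0.01,"rx": 0,"ry": 0,"rz": 1.417,"jaw": 0.8}
    - {"tx": -0.505,"ty": 0.111,"tz": 0.01,"rx": 0,"ry": 0,"rz": 1.417,"jaw": 0.8}
    - {"tx": -0.505,"ty": 0.111,"tz": 0.01,"rx": 0,"ry": 0,"rz": 1.417,"jaw": 0.8}
    - {"tx": -0.505,"ty": 0.111,"tz": 0.01,"rx": 0,"ry": 0,"rz": 1.417,"jaw": 0.8}
    - {"tx": -0.505,"ty": 0.111,"tz": 0.01,"rx": 0,"ry": 0,"rz": 1.417,"jaw": 0.8}
    - {"tx": -0.505,"ty": 0.111,"tz": 0.01,"rx": 0,"ry": 0,"rz": 1.417,"jaw": 0.8}
    - {"tx": -0.505,"ty": 0.111,"tz": 0.01,"rx": 0,"ry": 0,"rz": 1.417,"jaw": 0.8}
    - {"tx": -0.505,"ty": 0.111,"tz": 0.01,"rx": 0,"ry": 0,"rz": 1.417,"jaw": 0.8}
    - {"tx": -0.505,"ty": 0.111,"tz": 0.01,"rx": 0,"ry": 0,"rz": 1.417,"jaw": 0.8}
    - {"tx": -0.505,"ty": 0.111,"tz": 0.01,"rx": 0,"ry": 0,"rz": 1.417,"jaw": 0.8}
    - {"tx": -0.505,"ty": 0.111,"tz": 0.01,"rx": 0,"ry": 0,"rz": 1.417,"jaw": 0.8}
    - {"tx": -0.505,"ty": 0.111,"tz": 0.01,"rx": 0,"ry": 0,"rz": 1.417,"jaw": 0.8}

```text
time_s: 7.87
position: [0.5239, -0.3147, 0.3417]
eef_rot: [-0.001, 0.999, -0.036, -0.0]
ft_force: [-0.6, -0.2, -0.1]
finger_gap: 0.798
```

```bash
python3 snap.py w6
```

```text
7.8667 [ 0.52386093 -0.31469515  0.34168126] 
 [[ 9.974e-01 -7.150e-02  0.000e+00]
 [-7.150e-02 -9.974e-01  2.200e-03]
 [-1.000e-04 -2.200e-03 -1.000e+00]] [-0.61108126 -0.20684617 -0.08328984] 0.7976014046026946 0.1734
dq 0.015027631285120534
```

View pics/w6.png

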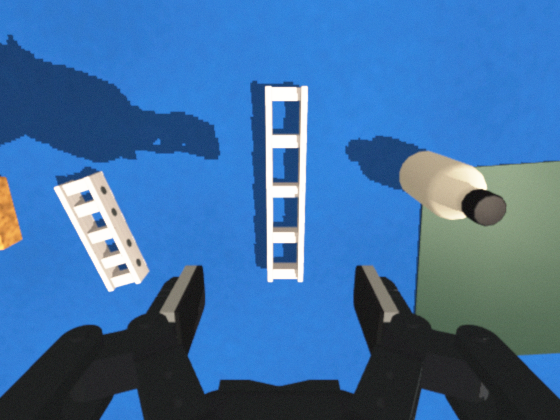

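```bash
cat > frame.py <<'E'
import sys
from h import *
z=dict(np.load(sys.argv[1]+'.npz'));P=cloud(z,z['d']); x0,y0,rad=map(float,sys.argv[2:5])
m=(P[...,2]>0.0205)&(P[...,2]<0.03)&(np.hypot(P[...,0]-x0,P[...,1]-y0)<rad)
m=m.astype(np.uint8); n,l,st,ce=cv2.connectedComponentsWithStats(m); k=1+np.argmax(st[1:,4])
Q=P[l==k]; print(len(Q),'h',np.percentile(Q[:,2],[5,50,95]))
pts=Q[:,:2].astype(np.float32); r=cv2.minAreaRect(pts); print(r); print(cv2.boxPoints(r))
# colour: pixel mask cast to z=.024
p=z['p'].astype(int); w=((p.min(2)>110)&(l>=0)).astype(np.uint8)
n,l2,st,ce=cv2.connectedComponentsWithStats(w); 
ids=np.bincount(l2[(l==k)]); ids[0]=0; kk=ids.argmax(); v,u=np.where(l2==kk)
o=np.array([onz(z,a,b,.024)[:2] for a,b in zip(u,v)],np.float32); print('colour',cv2.minAreaRect(o))
# profile of height along middle
E
python3 frame.py w6 0.52 -0.32 0.12
python3 - <<'E'
from h import *
z=dict(np.load('w6.npz'));P=cloud(z,z['d'])
for v in range(84,286,6): print(v,P[v,286].round(4),P[v,270].round(3)[2],P[v,303].round(3)[2])
E
```

```text
1150 h [0.02280891 0.02414039 0.02536647]
((0.5229527950286865, -0.3331306576728821), (0.005823490209877491, 0.17661044001579285), 86.23335266113281)
[[ 0.43464705 -0.33023506]
 [ 0.610876   -0.34183717]
 [ 0.6112585  -0.33602625]
 [ 0.43502957 -0.32442415]]
colour ((0.524340808391571, -0.31913965940475464), (0.035172510892152786, 0.1788347214460373), 85.9892578125)
84 [ 6.151e-01 -3.259e-01 -1.000e-04] 0.001 0.001
90 [ 0.6098 -0.3253  0.0193] 0.024 0.024
96 [ 0.6052 -0.325   0.019 ] 0.024 0.025
102 [ 0.6002 -0.325  -0.0011] 0.025 0.023
108 [ 0.5952 -0.3247 -0.0009] 0.024 0.024
114 [ 5.901e-01 -3.243e-01  4.000e-04] 0.024 0.025
120 [ 5.849e-01 -3.240e-01 -1.000e-04] 0.025 0.025
126 [ 0.5798 -0.3237  0.001 ] 0.026 0.025
132 [ 0.5744 -0.3233  0.    ] 0.025 0.024
138 [ 0.5714 -0.3228  0.0206] 0.023 0.024
144 [ 0.5664 -0.3225  0.0207] 0.024 0.024
150 [ 0.5582 -0.3223  0.    ] 0.025 0.025
156 [ 5.528e-01 -3.219e-01  2.000e-04] 0.025 0.026
162 [ 0.5473 -0.3216  0.0009] 0.024 0.024
168 [ 5.416e-01 -3.212e-01  5.000e-04] 0.025 0.025
174 [ 5.359e-01 -3.209e-01  5.000e-04] 0.024 0.026
180 [ 0.5302 -0.3205  0.0007] 0.025 0.024
186 [ 0.529  -0.3201  0.0186] 0.025 0.026
192 [ 0.5234 -0.3197  0.0182] 0.025 0.024
198 [ 0.5124 -0.3194  0.    ] 0.024 0.023
204 [ 5.062e-01 -3.190e-01 -5.000e-04] 0.024 0.024
210 [ 5.003e-01 -3.186e-01  1.000e-04] 0.024 0.024
216 [ 0.4942 -0.3182  0.0006] 0.024 0.023
222 [ 4.878e-01 -3.178e-01  2.000e-04] 0.024 0.025
228 [ 0.4841 -0.3174  0.0068] 0.023 0.024
234 [ 0.4833 -0.3171  0.0199] 0.023 0.024
240 [ 0.4771 -0.3167  0.0195] 0.024 0.0
246 [ 4.619e-01 -3.161e-01 -3.000e-04] 0.023 0.001
252 [ 0.4549 -0.3157 -0.001 ] 0.026 -0.0
258 [ 0.4489 -0.3153  0.0005] 0.024 0.001
264 [ 0.4466 -0.315   0.009 ] 0.025 -0.001
270 [ 0.4454 -0.3147  0.0192] 0.024 -0.0
276 [ 0.4388 -0.3143  0.0191] 0.024 0.001
282 [ 4.210e-01 -3.135e-01  2.000e-04] 0.001 0.0
```

arm_command:
  series:
    - {"tx": 0.0005,"ty": 0.0043,"tz": 0.035,"rx": 0,"ry": 0,"rz": 0.0,"jaw": 0.8}
    - {"tx": 0.0005,"ty": 0.0043,"tz": 0.07,"rx": 0,"ry": 0,"rz": 0.0,"jaw": 0.8}
    - {"tx": 0.0005,"ty": 0.0043,"tz": 0.105,"rx": 0,"ry": 0,"rz": 0.0,"jaw": 0.8}
    - {"tx": 0.0005,"ty": 0.0043,"tz": 0.135,"rx": 0,"ry": 0,"rz": 0.0,"jaw": 0.8}
    - {"tx": 0.0005,"ty": 0.0043,"tz": 0.155,"rx": 0,"ry": 0,"rz": 0.0,"jaw": 0.8}
    - {"tx": 0.0005,"ty": 0.0043,"tz": 0.164,"rx": 0,"ry": 0,"rz": 0.0,"jaw": 0.8}
    - {"tx": 0.0005,"ty": 0.0043,"tz": 0.166,"rx": 0,"ry": 0,"rz": 0.0,"jaw": 0.8}
    - {"tx": 0.0005,"ty": 0.0043,"tz": 0.166,"rx": 0,"ry": 0,"rz": 0.0,"jaw": 0.8}
    - {"tx": 0.0005,"ty": 0.0043,"tz": 0.166,"rx": 0,"ry": 0,"rz": 0.0,"jaw": 0.8}

```text
time_s: 8.67
position: [0.5236, -0.3216, 0.1778]
eef_rot: [0.001, 0.999, -0.037, 0.001]
ft_force: [0.3, -0.2, 0.3]
finger_gap: 0.799
```

```bash
python3 snap.py w7
```

```text
8.6667 [ 0.52363324 -0.32164294  0.17781899] 
 [[ 0.9972 -0.0747  0.0024]
 [-0.0747 -0.9972 -0.0019]
 [ 0.0025  0.0018 -1.    ]] [ 0.31024373 -0.16275967  0.28533273] 0.7987236460130253 0.1734
dq 0.009764085331302325
```

View pics/w7.png

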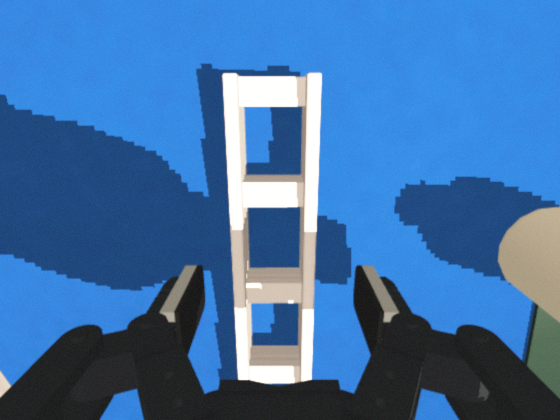

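arm_command:
  series:
    - {"tx": 0,"ty": -0.0025,"tz": 0.001,"rx": 0,"ry": 0,"rz": 0,"jaw": 0.8}
    - {"tx": 0,"ty": -0.0025,"tz": 0.001,"rx": 0,"ry": 0,"rz": 0,"jaw": 0.3}
    - {"tx": 0,"ty": -0.0025,"tz": 0.001,"rx": 0,"ry": 0,"rz": 0,"jaw": 0.2}
    - {"tx": 0,"ty": -0.0025,"tz": 0.001,"rx": 0,"ry": 0,"rz": 0,"jaw": 0.2}
    - {"tx": 0,"ty": -0.0025,"tz": 0.001,"rx": 0,"ry": 0,"rz": 0,"jaw": 0.2}
    - {"tx": 0,"ty": -0.0025,"tz": 0.001,"rx": 0,"ry": 0,"rz": 0,"jaw": 0.2}
    - {"tx": 0,"ty": -0.0025,"tz": 0.001,"rx": 0,"ry": 0,"rz": 0,"jaw": 0.2}
  grip_force: 40

```text
time_s: 9.3
position: [0.5233, -0.3192, 0.176]
eef_rot: [0.0, 0.999, -0.038, 0.001]
ft_force: [-1.1, 0.8, 5.1]
finger_gap: 0.389
```

arm_command:
  series:
    - {"tx": 0,"ty": 0,"tz": -0.01,"rx": 0,"ry": 0,"rz": 0,"jaw": 0.2}
    - {"tx": 0,"ty": 0,"tz": -0.03,"rx": 0,"ry": 0,"rz": 0,"jaw": 0.2}
    - {"tx": 0,"ty": 0,"tz": -0.06,"rx": 0,"ry": 0,"rz": 0,"jaw": 0.2}
    - {"tx": 0,"ty": 0,"tz": -0.09,"rx": 0,"ry": 0,"rz": 0,"jaw": 0.2}
    - {"tx": 0,"ty": 0,"tz": -0.12,"rx": 0,"ry": 0,"rz": 0,"jaw": 0.2}
    - {"tx": 0,"ty": 0,"tz": -0.14,"rx": 0,"ry": 0,"rz": 0,"jaw": 0.2}
    - {"tx": 0,"ty": 0,"tz": -0.15,"rx": 0,"ry": 0,"rz": 0,"jaw": 0.2}
    - {"tx": 0,"ty": 0,"tz": -0.15,"rx": 0,"ry": 0,"rz": 0,"jaw": 0.2}

```text
time_s: 9.97
position: [0.5233, -0.319, 0.3272]
eef_rot: [0.001, 0.999, -0.038, 0.001]
ft_force: [-0.2, -0.8, -3.9]
finger_gap: 0.388
```

```bash
python3 snap.py w8; python3 - <<'E'
from h import *
z=dict(np.load('w8.npz'));P=cloud(z,z['d'])
for v in range(40,300,10):
  print(v,[P[v,u].round(4).tolist() for u in (242,308)])
E
```

```text
9.9667 [ 0.52327099 -0.31903752  0.32716115] 
 [[ 0.9972 -0.0751  0.0028]
 [-0.0751 -0.9972 -0.0017]
 [ 0.003   0.0015 -1.    ]] [-0.19987811 -0.81545029 -3.89944628] 0.38836104651906783 0.1734
dq 0.04554597917240546
40 [[0.6502, -0.299, 0.0009], [0.6461, -0.3511, 0.0022]]
50 [[0.6431, -0.2981, -0.0003], [0.6392, -0.351, -0.0001]]
60 [[0.6357, -0.2973, 0.0002], [0.6319, -0.3507, -0.0015]]
70 [[0.6283, -0.2965, 0.0], [0.6243, -0.3503, -0.0006]]
80 [[0.6109, -0.3127, 0.1752], [0.6094, -0.3353, 0.1701]]
90 [[0.6077, -0.3124, 0.176], [0.6061, -0.3352, 0.1701]]
100 [[0.6045, -0.312, 0.1755], [0.6027, -0.335, 0.1707]]
110 [[0.6012, -0.3117, 0.1757], [0.5988, -0.3359, 0.1567]]
120 [[0.5979, -0.3113, 0.1753], [0.5949, -0.3358, 0.1567]]
130 [[0.5945, -0.3109, 0.1756], [0.5912, -0.3354, 0.1594]]
140 [[0.591, -0.3106, 0.1757], [0.5874, -0.3351, 0.1603]]
150 [[0.5875, -0.3102, 0.1755], [0.5835, -0.3349, 0.1607]]
160 [[0.5838, -0.3097, 0.1745], [0.5797, -0.3346, 0.1617]]
170 [[0.5803, -0.3094, 0.1758], [0.5759, -0.3343, 0.1633]]
180 [[0.5766, -0.309, 0.1755], [0.573, -0.3338, 0.1683]]
190 [[0.5729, -0.3087, 0.1761], [0.5697, -0.3334, 0.171]]
200 [[0.5688, -0.3081, 0.175], [0.5657, -0.3332, 0.1709]]
210 [[0.5649, -0.3077, 0.1752], [0.5608, -0.3331, 0.1686]]
220 [[0.5612, -0.3074, 0.176], [0.5567, -0.3329, 0.1691]]
230 [[0.557, -0.3069, 0.1758], [0.5527, -0.3327, 0.1698]]
240 [[0.5531, -0.3065, 0.1764], [0.5492, -0.3323, 0.1718]]
250 [[0.5484, -0.3059, 0.1754], [0.5451, -0.3321, 0.1724]]
260 [[0.5441, -0.3055, 0.1754], [0.5414, -0.3318, 0.1741]]
270 [[0.5396, -0.305, 0.1754], [0.537, -0.3316, 0.1741]]
280 [[0.5356, -0.3046, 0.1763], [0.5329, -0.3313, 0.175]]
290 [[0.5303, -0.3039, 0.1751], [0.5278, -0.3311, 0.1744]]
```

View pics/w8.png

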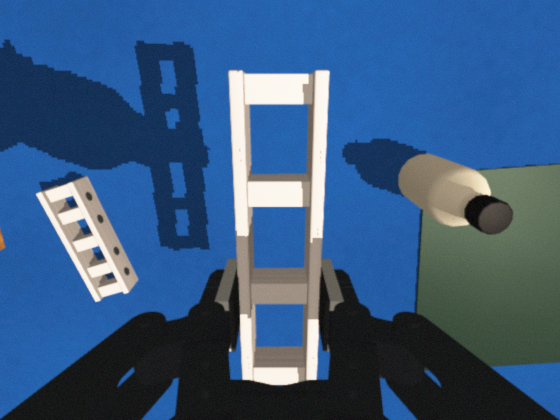

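```bash
python3 - <<'E'
from h import *
from cell import bot
z=dict(np.load('w8.npz')); s=bot.get_state(); R=rot(s['eef_rot']); p=z['p'].astype(int)
for v in (110,150,200): 
  w=np.where(p[v,215:345].min(1)>75)[0]+215; print(v,w.min(),w.max(),[(R.T@(onz(z,u,v,.1755)-s['position'])).round(4).tolist() for u in (w.min()-.5,w.max()+.5)])
for u in (240,260,280,300,320):
  w=np.where(p[40:130,u].min(1)>110)[0]+40; print(u,w.min(),(R.T@(onz(z,u,w.min()-.5,.1755)-s['position'])).round(4))
E
```

```text
110 230 328 [[0.0774, -0.0169, 0.1497], [0.0774, 0.0173, 0.1497]]
150 231 326 [[0.0637, -0.0171, 0.1497], [0.0637, 0.0173, 0.1497]]
200 234 324 [[0.045, -0.0168, 0.1497], [0.045, 0.0173, 0.1497]]
240 70 [ 0.0904 -0.0128  0.1497]
260 73 [ 0.0895 -0.0061  0.1497]
280 73 [0.0895 0.0005 0.1497]
300 73 [0.0895 0.0072 0.1497]
320 70 [0.0904 0.0139 0.1497]
```

arm_command:
  series:
    - {"tx": -0.001,"ty": -0.017,"tz": 0,"rx": 0,"ry": 0,"rz": -0.045,"jaw": 0.2}
    - {"tx": -0.003,"ty": -0.051,"tz": 0,"rx": 0,"ry": 0,"rz": -0.134,"jaw": 0.2}
    - {"tx": -0.005,"ty": -0.085,"tz": 0,"rx": 0,"ry": 0,"rz": -0.223,"jaw": 0.2}
    - {"tx": -0.007,"ty": -0.119,"tz": 0,"rx": 0,"ry": 0,"rz": -0.312,"jaw": 0.2}
    - {"tx": -0.009,"ty": -0.153,"tz": 0,"rx": 0,"ry": 0,"rz": -0.401,"jaw": 0.2}
    - {"tx": -0.01,"ty": -0.187,"tz": 0,"rx": 0,"ry": 0,"rz": -0.49,"jaw": 0.2}
    - {"tx": -0.012,"ty": -0.221,"tz": 0,"rx": 0,"ry": 0,"rz": -0.579,"jaw": 0.2}
    - {"tx": -0.014,"ty": -0.255,"tz": 0,"rx": 0,"ry": 0,"rz": -0.668,"jaw": 0.2}
    - {"tx": -0.016,"ty": -0.289,"tz": 0,"rx": 0,"ry": 0,"rz": -0.757,"jaw": 0.2}
    - {"tx": -0.018,"ty": -0.323,"tz": 0,"rx": 0,"ry": 0,"rz": -0.846,"jaw": 0.2}
    - {"tx": -0.02,"ty": -0.357,"tz": 0,"rx": 0,"ry": 0,"rz": -0.935,"jaw": 0.2}
    - {"tx": -0.022,"ty": -0.391,"tz": 0,"rx": 0,"ry": 0,"rz": -1.024,"jaw": 0.2}
    - {"tx": -0.024,"ty": -0.425,"tz": 0,"rx": 0,"ry": 0,"rz": -1.113,"jaw": 0.2}
    - {"tx": -0.026,"ty": -0.459,"tz": 0,"rx": 0,"ry": 0,"rz": -1.202,"jaw": 0.2}
    - {"tx": -0.028,"ty": -0.493,"tz": 0,"rx": 0,"ry": 0,"rz": -1.291,"jaw": 0.2}
    - {"tx": -0.029,"ty": -0.52,"tz": 0,"rx": 0,"ry": 0,"rz": -1.37,"jaw": 0.2}
    - {"tx": -0.03,"ty": -0.535,"tz": 0,"rx": 0,"ry": 0,"rz": -1.41,"jaw": 0.2}
    - {"tx": -0.03,"ty": -0.54,"tz": 0,"rx": 0,"ry": 0,"rz": -1.421,"jaw": 0.2}
    - {"tx": -0.03,"ty": -0.54,"tz": 0,"rx": 0,"ry": 0,"rz": -1.421,"jaw": 0.2}
    - {"tx": -0.03,"ty": -0.54,"tz": 0,"rx": 0,"ry": 0,"rz": -1.421,"jaw": 0.2}

```text
time_s: 11.68
position: [0.5339, 0.2196, 0.3244]
eef_rot: [0.001, 0.783, 0.622, -0.002]
ft_force: [1.1, 0.4, -2.4]
finger_gap: 0.385
```

```bash
python3 snap.py w9; python3 - <<'E'
from h import *
from cell import bot
z=dict(np.load('w9.npz')); s=bot.get_state(); R=rot(s['eef_rot'])
print(np.degrees(np.arctan2(R[1,0],R[0,0])), 'to target',R.T@(np.array([.5342,.2220,.2457])-s['position']))
P=cloud(z,z['d']); e=np.array([.2235,.9747]);x=np.array([.9747,-.2235]);c0=np.array([.5292,.199])
Q=P.reshape(-1,3);q=Q[:,:2]-c0;a=q@e;b=q@x
for lo,hi in ((.066,.074),(.083,.09)):
  k=(abs(b)<.05)&(a>.08)&(a<.2)&(Q[:,2]>lo)&(Q[:,2]<hi); print(lo,k.sum(),np.percentile(a[k],[1,99]),np.percentile(b[k],[1,99]))
E
```

```text
11.6833 [0.53393409 0.21958017 0.32443689] 
 [[ 2.269e-01  9.739e-01 -1.500e-03]
 [ 9.739e-01 -2.269e-01 -3.000e-03]
 [-3.300e-03 -8.000e-04 -1.000e+00]] [ 1.1481114   0.42935975 -2.38107804] 0.3854668313657277 0.1734
dq 0.021984860442073526
76.8276950103159 to target [ 0.00317411 -0.00058797  0.07907067]
0.066 922 [0.09600055 0.12271341] [-0.02898488  0.02788109]
0.083 766 [0.11900707 0.12461336] [-0.02573091  0.02499971]
```

View pics/w9.png

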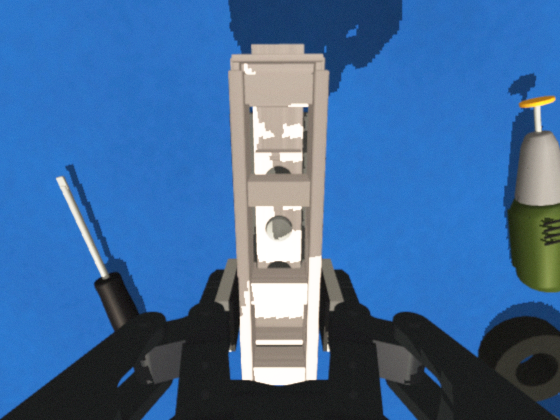

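arm_command:
  series:
    - {"tx": 0.002,"ty": -0.0006,"tz": 0.015,"rx": 0,"ry": 0,"rz": -0.004,"jaw": 0.2}
    - {"tx": 0.003,"ty": -0.0006,"tz": 0.035,"rx": 0,"ry": 0,"rz": -0.004,"jaw": 0.2}
    - {"tx": 0.003,"ty": -0.0006,"tz": 0.05,"rx": 0,"ry": 0,"rz": -0.004,"jaw": 0.2}
    - {"tx": 0.003,"ty": -0.0006,"tz": 0.055,"rx": 0,"ry": 0,"rz": -0.004,"jaw": 0.2}
    - {"tx": 0.003,"ty": -0.0006,"tz": 0.055,"rx": 0,"ry": 0,"rz": -0.004,"jaw": 0.2}
    - {"tx": 0.003,"ty": -0.0006,"tz": 0.055,"rx": 0,"ry": 0,"rz": -0.004,"jaw": 0.2}

```text
time_s: 12.23
position: [0.5345, 0.2236, 0.2707]
eef_rot: [0.001, 0.782, 0.624, 0.0]
ft_force: [0.6, -0.2, -2.3]
finger_gap: 0.388
```

```bash
python3 snap.py w10; python3 - <<'E'
from h import *
from cell import bot
s=bot.get_state(); R=rot(s['eef_rot'])
print(np.degrees(np.arctan2(R[1,0],R[0,0])), 'to target',R.T@(np.array([.5342,.2220,.2457])-s['position']))
E
```

```text
12.2333 [0.53448256 0.22363345 0.27070948] 
 [[ 2.216e-01  9.751e-01  7.000e-04]
 [ 9.751e-01 -2.216e-01 -7.000e-04]
 [-6.000e-04  9.000e-04 -1.000e+00]] [ 0.55879879 -0.22914794 -2.33030442] 0.38815822803381633 0.1734
dq 0.02238886390012171
77.2288430228193 to target [-2.08446024e-03 -1.67987406e-05  2.54978130e-02]
```

View pics/w10.png

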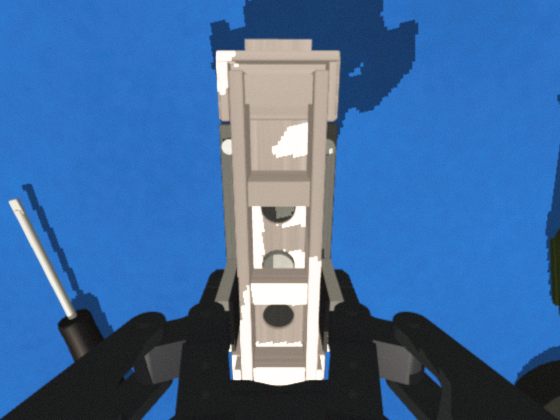

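arm_command:
  series:
    - {"tx": -0.0015,"ty": 0,"tz": 0.007,"rx": 0,"ry": 0,"rz": 0,"jaw": 0.2}
    - {"tx": -0.0015,"ty": 0,"tz": 0.014,"rx": 0,"ry": 0,"rz": 0,"jaw": 0.2}
    - {"tx": -0.0015,"ty": 0,"tz": 0.02,"rx": 0,"ry": 0,"rz": 0,"jaw": 0.2}
    - {"tx": -0.0015,"ty": 0,"tz": 0.023,"rx": 0,"ry": 0,"rz": 0,"jaw": 0.2}
    - {"tx": -0.0015,"ty": 0,"tz": 0.025,"rx": 0,"ry": 0,"rz": 0,"jaw": 0.2}
    - {"tx": -0.0015,"ty": 0,"tz": 0.025,"rx": 0,"ry": 0,"rz": 0,"jaw": 0.2}

```text
time_s: 12.78
position: [0.5332, 0.2234, 0.2459]
eef_rot: [-0.001, 0.781, 0.625, -0.001]
ft_force: [-3.5, -1.1, 4.1]
finger_gap: 0.388
```

arm_command:
  series:
    - {"tx": 0,"ty": 0,"tz": 0,"rx": 0,"ry": 0,"rz": 0,"jaw": 0.5}
    - {"tx": 0,"ty": 0,"tz": 0,"rx": 0,"ry": 0,"rz": 0,"jaw": 0.7}
    - {"tx": 0,"ty": 0,"tz": 0,"rx": 0,"ry": 0,"rz": 0,"jaw": 0.7}
    - {"tx": 0,"ty": 0,"tz": 0,"rx": 0,"ry": 0,"rz": 0,"jaw": 0.7}

```text
time_s: 13.12
position: [0.5338, 0.2237, 0.2453]
eef_rot: [0.0, 0.781, 0.625, 0.0]
ft_force: [-0.4, -1.1, 0.3]
finger_gap: 0.701
```

```bash
python3 snap.py w11
```

```text
13.1167 [0.53383954 0.22366687 0.24531086] 
 [[ 2.191e-01  9.757e-01  8.000e-04]
 [ 9.757e-01 -2.191e-01  2.000e-04]
 [ 3.000e-04  7.000e-04 -1.000e+00]] [-0.38529435 -1.0500597   0.26401555] 0.7009005226822907 0.1734
dq 0.0023072520225932455
```

View pics/w11.png

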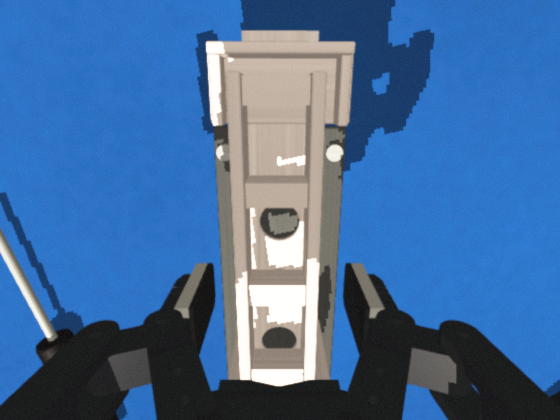

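Released: the frame lies between the cheeks (cols 228–327) and short of the stop. Now lift straight up and move back to see both rests.

arm_command:
  series:
    - {"tx": 0,"ty": 0,"tz": -0.01,"rx": 0,"ry": 0,"rz": 0,"jaw": 0.7}
    - {"tx": 0,"ty": 0,"tz": -0.03,"rx": 0,"ry": 0,"rz": 0,"jaw": 0.7}
    - {"tx": 0,"ty": 0,"tz": -0.065,"rx": 0,"ry": 0,"rz": 0,"jaw": 0.7}
    - {"tx": 0,"ty": 0,"tz": -0.1,"rx": 0,"ry": 0,"rz": 0,"jaw": 0.7}
    - {"tx": -0.03,"ty": 0,"tz": -0.12,"rx": 0,"ry": 0,"rz": 0,"jaw": 0.7}
    - {"tx": -0.06,"ty": 0,"tz": -0.13,"rx": 0,"ry": 0,"rz": 0,"jaw": 0.7}
    - {"tx": -0.09,"ty": 0,"tz": -0.13,"rx": 0,"ry": 0,"rz": 0,"jaw": 0.7}
    - {"tx": -0.1,"ty": 0,"tz": -0.13,"rx": 0,"ry": 0,"rz": 0,"jaw": 0.7}
    - {"tx": -0.1,"ty": 0,"tz": -0.13,"rx": 0,"ry": 0,"rz": 0,"jaw": 0.7}

```text
time_s: 13.92
position: [0.5113, 0.1223, 0.3764]
eef_rot: [0.001, 0.783, 0.622, -0.0]
ft_force: [0.3, -0.0, -0.3]
finger_gap: 0.698
```

```bash
python3 snap.py w12; python3 - <<'E'
from h import *
from cell import capture
z=dict(np.load('w12.npz'));P=cloud(z,z['d']); e=np.array([.2235,.9747]);x=np.array([.9747,-.2235]);c0=np.array([.5292,.199])
Q=P.reshape(-1,3);q=Q[:,:2]-c0;a=q@e;b=q@x
k=(Q[:,2]>.0905)&(Q[:,2]<.099)&(abs(b)<.03)&(a>-.08)&(a<.13)
print(k.sum(),np.percentile(a[k],[.5,99.5]),np.percentile(b[k],[1,99])); A=np.c_[a[k],b[k],np.ones(k.sum())]; print('plane',np.linalg.lstsq(A,Q[k,2],rcond=None)[0])
print(cv2.minAreaRect(np.c_[a[k],b[k]].astype(np.float32)))
k=(Q[:,2]>.0445)&(Q[:,2]<.05)&(np.hypot(a,b)<.012);print('pin top pts',k.sum())
k=(Q[:,2]>.083)&(Q[:,2]<.0895)&(abs(b)<.022)&(a>.1)&(a<.14);print('stop',k.sum(),np.percentile(a[k],[2,98]) if k.any() else 0)
p,d=capture('scene'); cv2.imwrite('pics/s12.png',cv2.resize(p[150:300,100:470,::-1],None,fx=2.1,fy=2.1,interpolation=cv2.INTER_CUBIC))
cv2.imwrite('pics/s12c.png',cv2.resize(p[170:290,330:470,::-1],None,fx=5,fy=5,interpolation=cv2.INTER_CUBIC))
E
```

```text
13.9167 [0.51126509 0.12230071 0.37640932] 
 [[ 2.255e-01  9.742e-01  8.000e-04]
 [ 9.742e-01 -2.255e-01 -1.100e-03]
 [-9.000e-04  1.100e-03 -1.000e+00]] [ 0.25705372 -0.04517395 -0.25830846] 0.6983503130155952 0.1734
dq 0.07013975756754783
2767 [-0.06263253  0.06202629] [-0.01822498  0.01572336]
plane [0.00059093 0.00216987 0.09409215]
((-0.000555478036403656, -0.0012384764850139618), (0.03410271182656288, 0.1264202743768692), 89.6462173461914)
pin top pts 155
stop 0 0
```

View pics/w12.png

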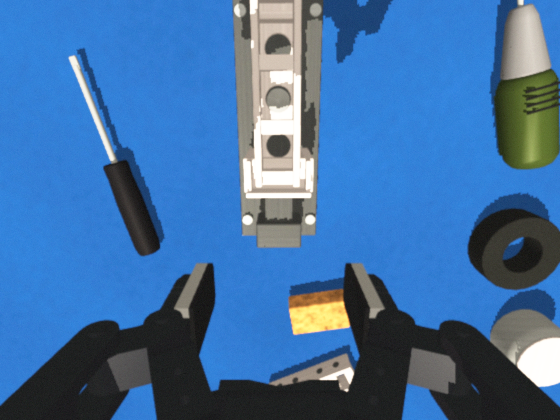

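View pics/s12c.png

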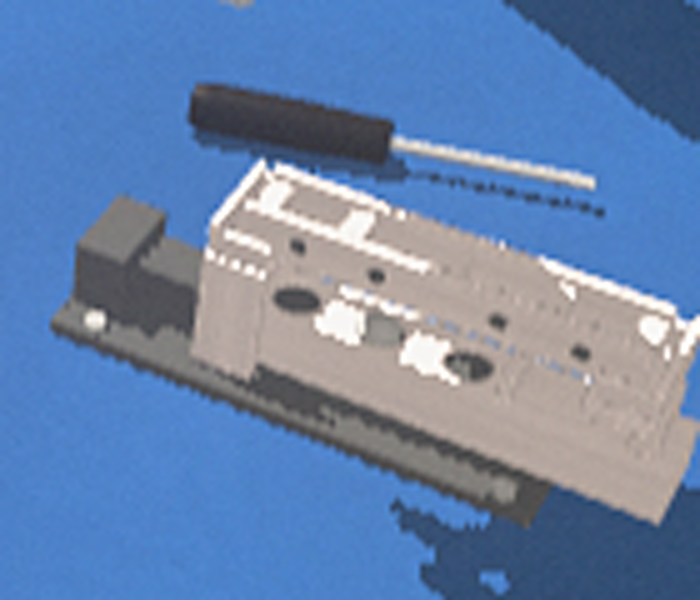

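```bash
python3 - <<'E'
from cell import ticket
print(ticket.close_job())
E
```

```text
the job is handed in; nothing more can be done
None
```

The cradle is set to the next hole with the pin up. The long frame lies flat in both rests, and I handed the job in after about 14 s of the 54 s allowed. The hand-in gave no verdict.

- **Cradle:** I pressed the pin about 5.8 mm with the shut fingertips and pushed the tube out by the fence. It stopped after about 40 mm, where the push force rose to 8 N. The wrist image then showed the pin standing up in the middle hole, its top about 46.5 mm above the bench.
- **Long frame:** I picked the frame measured at 179 mm, gripped it at its middle and set it into the rests. I then released it and backed the arm clear.
- **Last checks:**
  - The frame's upper face was at 94 mm, so its underside was at 70 mm as wanted, level within about 0.002 rad.
  - It was along the cradle within about 0.01 rad and about 1 mm off across.
  - It was about 1 mm off along the cradle, judged from the fixed-seat end only. The sliding end was out of that last wrist view, but the scene camera showed it lying in its rest.
  - The pin was still up.
- **Other things on the bench:** I touched none of the loose things, but I did not re-measure their positions at the end.

No check failed or disagreed. I took the frame's "right way up" to be the way it lay on the bench, and did not confirm it separately.

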